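# Seat a nested pair of lids by feel, then take off the cover alone

## Robot

A 6-joint arm with a two-finger parallel gripper is mounted at the origin on a cart in front of the work surface, level with it; the furniture and walls round the work are solid. World frame = base frame: x ahead of the robot, y to its left, z up, the work surface at z = 0. Lengths are in m, angles in degrees, forces in N, time in s.
With the tool pointing down it reaches from about 0.325 to 0.775 m from the base axis. Payload 5.5 kg.
Tool frame: the origin (TCP) lies at the centre of the arm's flange, where the gripper is bolted on; the fingertips stand 182 mm ahead of it and the grasp point (between the pads) lies 163 mm ahead of it; z points along the fingers, y is the line along which they close (so a half turn about z gives the same grasp; the last joint's range is limited). The gripper opens to 88 mm and grips with 3 to 60 N. Pads are 20 mm wide; open, the fingers measure 115 mm over their backs; the gripper's body (75 mm by 178 mm) begins 61 mm behind the grasp point.
Start: joints at [63.444, 5.22, 70.514, -0, 104.267, -3.249], TCP at [0.237, 0.551, 0.405] pointing down, gripper open.
Joint ranges: [-164.24, 164.24], [-49.07, 125.15], [9.68, 141.18], [-86.29, 266.29], [3.28, 154.24], [-151.56, 151.56]. Speed limits (degrees/s): [147.25, 147.25, 172.46, 180, 180, 180].

## Interface

Orientations are given as [roll, pitch, yaw] about the fixed x, y, z axes, in that order (R = Rz(yaw) Ry(pitch) Rx(roll)).
In Python, from station import r gives the robot as it stands. The module is installed in compiled form; this text tells all that it offers. Calls block until the motion is done:
- r.reach(position, orientation): joint-space move of the TCP to a pose.
- r.servo_line(position, rotation=None, speed=0.15): straight line of the TCP; rotation=None keeps the orientation; speed is the mean speed in m/s.
- r.move_joints(angles): joint-space move.
- r.let_go() and r.grab(squeeze=None): open the fingers fully, or close them until they stop; squeeze is the grip in N (None keeps the last).
- r.wait(seconds).
- r.inverse_kinematics(position, orientation): joint angles nearest the present ones, or None.
- r.sense(): the state.
- r.snapshot(name): name is "scene" or "top"; returns a dict with "frame" (420x560x3 uint8, red, green, blue), "fx", "fy", "cx", "cy" (pixels), "R" (3x3) and "t" (3): a world point X has camera coordinates R X + t. Camera axes: x right, y down, z forward; pixel columns grow to the right and rows downward; lengths in m; the calibration is good to about 2 mm. A picture is of the moment at which its call begins. There is no depth.
A pose or a line that the arm cannot do raises r.IKError and nothing moves.
- r.hand_in(): hands the job in; it is judged then, once.
The state is a dict: "clock": time; "joints": joint angles; "joint_vel": joint speeds; "joint_torque": joint torques, N m; "tcp_pos": TCP position; "orientation": TCP orientation; "contact_force": force on the tool from outside, world axes, zero at the start; "torque": the same for the moment, N m; "opening": finger opening in m; "gripper_force": force on a finger pad.
Only numpy, scipy, OpenCV 4.12 (cv2) and the standard library are available. Lean on these libraries where they do the work, as an engineer would, in place of code of your own. Each camera call takes 0.05 s, during which the arm holds its last target. There are 200 camera calls.

## Task

Pick up the nested pair of lids by the inner lid's rod and lower the pair onto the open steel pot: the cover comes to rest on the rim and the inner lid sinks on until you feel it land on the discs inside, and only then let go of the rod. Then take the cover by its collar and lift it straight off by itself, leaving the inner lid lying undisturbed on the discs. Be gentle, leave the pot and the other things where they stand, and finish still holding the cover up level, well clear (a few centimetres) above the tip of the rod.

Things in the scene. Friction and masses are not known exactly. Their poses are not given: they have to be found in the camera images.
- pot: open round steel pot, loose, 1.6 kg: 100 mm outside, bore 92 mm, rim 70 mm above its origin (centre of underside, z up); wire handles on its +y and -y sides reach 70 mm out at 46 mm height
- rim (a point): centre of the pot's mouth, at rim height. Inside lies a firm stack of ceramic discs (86 mm across) that does not yield to a push; its top is 15 to 25 mm below this point, different each time: it has to be felt
- inner_lid: inner lid, loose, 0.28 kg: aluminium disc of 82 mm diameter and 12 mm thickness with a bevelled lower edge, and an upright rod of 16 mm diameter on its axis from 12 to 82 mm above its origin (centre of the disc's underside, z up). It stands on the worktop and carries the cover on top of its disc, so lifting the rod lifts both.
- rod_top (a point): top end of the inner lid's rod, on its axis, 82 mm above the inner lid's origin
- cover: cover (outer lid), loose, 0.2 kg: aluminium plate, 120 mm across, 5 mm thick; skirt (114 mm inside) 8 mm down from the plate; upright collar, 40 mm outside diameter, from 5 to 27 mm above its origin (centre of the plate's underside, z up). A 24 mm hole runs through plate and collar, the rod stands in it with 4 mm play
- collar_top (a point): centre of the collar's top, 27 mm above the cover's origin. Nested, the cover's origin is 12 mm above the inner lid's and the rod sticks 43 mm out of the collar. On the pot the plate rests on the rim and the inner lid sinks 3 to 13 mm further to the discs: grip the rod so high that the fingertips stay above the collar
- amber_bottle: bystander, not to be disturbed: amber reagent bottle, 48 mm across, 94 mm tall
- beaker: bystander, not to be disturbed: empty glass beaker, 65 mm across, 78 mm tall
- petri_dish: bystander, not to be disturbed: flat round petri dish, 72 mm across, 14 mm high
- forceps: bystander, not to be disturbed: steel forceps, 128 mm long, lying flat

How it is judged:
By the outcome, as a careful person would: the job done as asked, in the order asked, and still so for the second after the job is handed in, while the arm keeps its last pose, push and grip.
It also fails if it takes over 51 s, if anything falls off the work surface, if the arm or the gripper's body presses on something with over 40 N, if the wrist force passes 120 N, or if a joint passes its speed limit or range.

## Working session

There is one attempt and no reset: what is moved stays moved. The work goes in short steps, each a Python script; the robot and the scene stay as the last script left them, time stands still between calls to the robot, and variables do not carry over. Pictures are saved under pics/ and viewed, at most 10 in all, crops included, and the job is handed in when it is done.

```bash
mkdir -p pics; cat > h.py <<'E'
import numpy as np, cv2, pickle
from station import r
def snap(n,fn):
    s=r.snapshot(n); pickle.dump(s,open(f'pics/{fn}.pkl','wb'))
    cv2.imwrite(f'pics/{fn}.png',s['frame'][:,:,::-1]); return s
def px2w(s,u,v,z):
    R=np.array(s['R']);t=np.array(s['t']);d=R.T@np.array([(u-s['cx'])/s['fx'],(v-s['cy'])/s['fy'],1]);c=-R.T@t
    return c+d*(z-c[2])/d[2]
def w2px(s,X):
    p=np.array(s['R'])@np.array(X)+np.array(s['t']);return p[0]/p[2]*s['fx']+s['cx'],p[1]/p[2]*s['fy']+s['cy']
E
python3 - <<'E'
from h import *
for n in('top','scene'):
    s=snap(n,n+'0'); print(n,s['fx'],-np.array(s['R']).T@s['t'])
S=r.sense();print(S['clock'],S['tcp_pos'],S['orientation'],S['opening'],S['contact_force'])
E
```

```text
top 384.3056384042279 [ 0.28210359 -0.07702746  1.15855313]
scene 400.6899381890006 [-0.22149549 -0.65483781  0.67807834]
0.1 [0.2374353  0.55107602 0.4036068 ] [-1.79897488e+02 -5.71443672e-03  1.56690170e+02] 0.08800389303416972 [0.5883515  0.66819224 0.61495722]
```

View pics/top0.png

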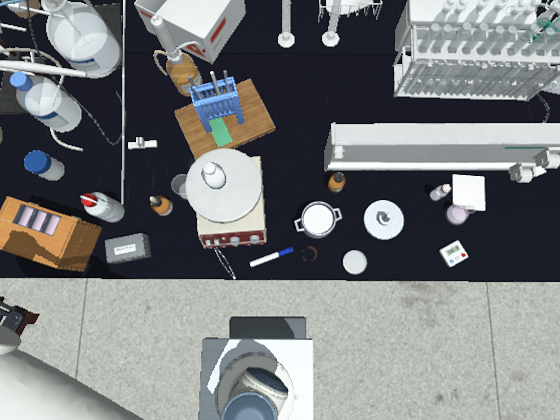

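View pics/scene0.png

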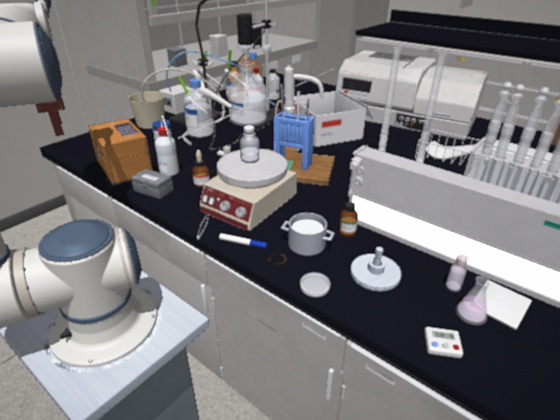

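The top view shows the pot at about (318,219), the nested lids at (383,219), the bottle at (337,182) and the dish at (355,262). The scene view shows the pot at (308,233) and the lids at (377,265). I'll enlarge both.

```bash
python3 - <<'E'
import cv2
a=cv2.imread('pics/top0.png')[165:285,285:415]; cv2.imwrite('pics/ct.png',cv2.resize(a,None,fx=5,fy=5,interpolation=cv2.INTER_CUBIC)[:600])
a=cv2.imread('pics/scene0.png')[200:300,280:410]; cv2.imwrite('pics/cs.png',cv2.resize(a,None,fx=6,fy=6,interpolation=cv2.INTER_CUBIC))
E
```

```text
(no output)
```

View pics/ct.png

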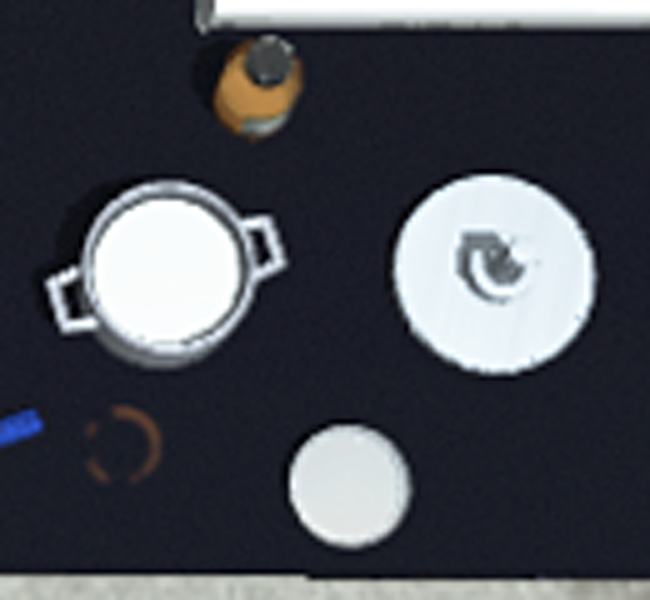

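View pics/cs.png

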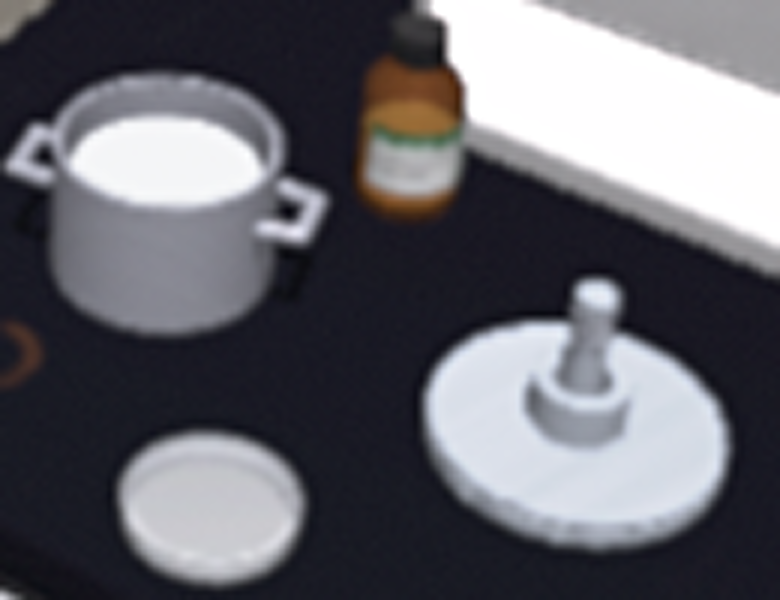

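Crop readings: in the top view the pot rim circle centre is at about (170,267) and the cover's is at (495,275). In the scene view the rod top is at (597,292), the rim ellipse spans x 50–285 and the collar top is at about (580,385). I'll turn these into positions and check the two views against each other.

```bash
python3 - <<'E'
from h import *
from scipy.optimize import least_squares
T=pickle.load(open('pics/top0.pkl','rb'));S=pickle.load(open('pics/scene0.pkl','rb'))
ft=lambda x,y:((x+.5)/5-.5+285,(y+.5)/5-.5+165)
fs=lambda x,y:((x+.5)/6-.5+280,(y+.5)/6-.5+200)
print('pot top',px2w(T,*ft(170,267),.070),'cover top',px2w(T,*ft(495,275),.014),'dish',px2w(T,*ft(350,485),.014),'bottle',px2w(T,*ft(269,60),.094))
print('rod scene',px2w(S,*fs(597,295),.082),'collar scene',px2w(S,*fs(580,386),.039))
print('pot rim scene',px2w(S,*fs(168,142),.070))
# silhouette fit of the cover / pot by extents of projected circles
a=np.linspace(0,2*np.pi,180)
def ext(C,f,c,zr):
    P=np.array([w2px(C,[c[0]+R*np.cos(t),c[1]+R*np.sin(t),z]) for z,R in zr for t in a]);return np.r_[P.min(0),P.max(0)]
def fit(C,meas,zr,idx,g):
    m=np.array(meas)[idx]
    q=least_squares(lambda c:ext(C,0,c,zr)[idx]-m,g);return q.x,q.fun
cov=[(.017,.060),(.004,.060)];rim=[(.07,.05)]
print('cover T',fit(T,[*ft(394,174),*ft(597,377)],cov,[0,1,2,3],[.45,-.35]))
print('cover S',fit(S,[*fs(423,319),*fs(730,548)],cov,[0,1,2,3],[.45,-.35]))
print('rim T',fit(T,[*ft(84,180),*ft(257,352)],rim,[0,1,2],[.45,-.15]))
print('rim S',fit(S,[*fs(50,72),*fs(286,0)],rim,[0,1,2],[.45,-.15]))
for n,X in(('shelf',(.0)),):
    print('shelf low edge z0,z.1',px2w(T,335,168,0),px2w(T,335,168,.1),px2w(T,335,125,.1))
E
```

```text
pot top [ 0.49176681 -0.17580856  0.07      ] cover top [ 0.49938628 -0.37794227  0.014     ] dish [ 0.37193856 -0.2863572   0.014     ] bottle [ 0.60931209 -0.23193945  0.094     ]
rod scene [ 0.49937867 -0.37622517  0.082     ] collar scene [ 0.49474329 -0.37769809  0.039     ]
pot rim scene [ 0.49082372 -0.17600819  0.07      ]
cover T (array([ 0.50002401, -0.3788049 ]), array([ 0.01063724,  0.5174242 , -0.0106624 , -0.50116588]))
cover S (array([ 0.50156164, -0.3759515 ]), array([ 0.33535495,  0.49416624, -0.32807357, -0.35370307]))
rim T (array([ 0.49335665, -0.17611014]), array([-0.02769086, -0.00052891,  0.02770014]))
rim S (array([ 0.4944198, -0.1733158]), array([ 0.59926063,  0.0898396 , -0.59845791]))
shelf low edge z0,z.1 [ 0.66637376 -0.23545101  0.        ] [ 0.63320565 -0.22177675  0.1       ] [ 0.76614396 -0.22419807  0.1       ]
```

```bash
python3 - <<'E'
from h import *
R=[180,0,0]
r.reach([.22,.34,.52],[180,0,100]); r.reach([.34,-.2,.52],R)
r.reach([.4995,-.377,.30],R)
S=r.sense();print(S['clock'],S['tcp_pos'],S['joints'],S['contact_force'])
snap('top','t1');snap('scene','s1')
a=cv2.imread('pics/s1.png')[130:300,270:470];b=cv2.imread('pics/t1.png')[150:280,290:450]
A=cv2.resize(a,(400,340));B=cv2.resize(b,(400,325))
cv2.imwrite('pics/c1.png',np.hstack([A,cv2.copyMakeBorder(B,0,15,0,0,cv2.BORDER_CONSTANT)]))
E
```

```text
4.275 [ 0.49966501 -0.37661512  0.30190378] [-4.01234109e+01  9.30661518e+00  7.64844454e+01  6.98664969e-03
  9.40666225e+01  4.98447382e+01] [0.02147061 0.6539881  0.40013109]
```

View pics/c1.png

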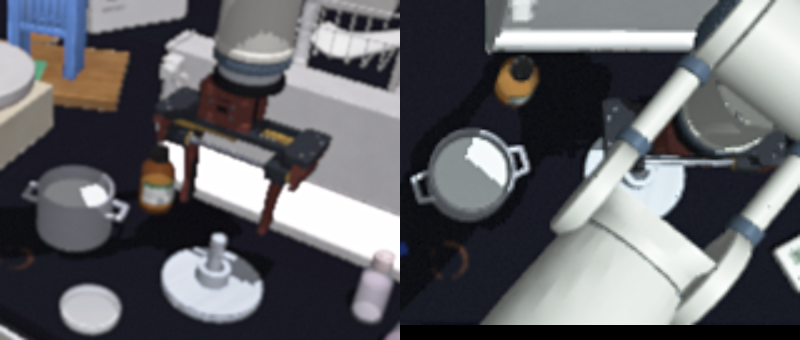

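The fingers straddle the rod on both sides (y direction), with clear space around them. Next: lower, grip and lift a little.

```bash
python3 - <<'E'
from h import *
P=lambda l:print(l,(lambda S:(round(S['clock'],2),np.round(S['tcp_pos'],4),np.round(S['contact_force'],2),np.round(S['torque'],2),round(S['opening'],4),S['gripper_force']))(r.sense()))
r.servo_line([.4995,-.377,.2385],speed=.06);r.wait(.3);P('down')
r.grab(30);P('grip')
r.servo_line([.4995,-.377,.2485],speed=.03);r.wait(.2);P('up1')
r.servo_line([.4995,-.377,.375],speed=.1);r.wait(.2);P('up')
snap('scene','s2')
a=cv2.imread('pics/s2.png')[100:300,250:470];cv2.imwrite('pics/c2.png',cv2.resize(a,None,fx=3,fy=3,interpolation=cv2.INTER_CUBIC))
E
```

```text
down (5.85, array([ 0.4995, -0.377 ,  0.2388]), array([ 0.07, -0.45, -0.01]), array([-0.03,  0.14,  0.06]), 0.0881, 0.0)
grip (6.96, array([ 0.4996, -0.3766,  0.2383]), array([-0.56,  3.14,  1.58]), array([ 0.53,  0.2 , -0.03]), 0.0152, 29.98690366744995)
up1 (7.64, array([ 0.4994, -0.377 ,  0.2482]), array([-0.3 ,  0.06, -6.29]), array([-0.05,  0.17,  0.06]), 0.0155, 29.97773677110672)
up (9.26, array([ 0.4995, -0.377 ,  0.3744]), array([-0.19,  0.3 , -5.34]), array([-0.04,  0.18,  0.  ]), 0.0151, 29.977772533893585)
```

View pics/c2.png

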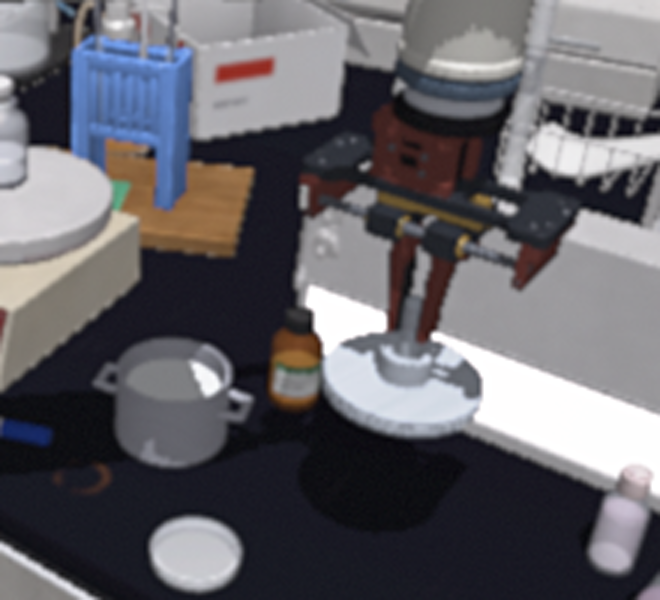

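The pair is held level and weighs about 5 N. Next I'll carry it over the pot, hover, and check the alignment.

```bash
python3 - <<'E'
from h import *
P=lambda l:print(l,(lambda S:(round(S['clock'],2),np.round(S['tcp_pos'],4),np.round(S['contact_force'],2),np.round(S['torque'],2),round(S['opening'],4)))(r.sense()))
r.servo_line([.4935,-.1748,.375],speed=.1)
r.servo_line([.4935,-.1748,.328],speed=.06);r.wait(.4);P('hover')
for n in('scene','top'):snap(n,n+'3')
a=cv2.imread('pics/scene3.png')[170:270,250:370];b=cv2.imread('pics/top3.png')[170:270,260:380]
cv2.imwrite('pics/c3.png',np.hstack([cv2.resize(x,(400,333),interpolation=cv2.INTER_CUBIC) for x in(a,b)]))
T=pickle.load(open('pics/scene3.pkl','rb'))
E
```

```text
hover (12.82, array([ 0.4935, -0.1748,  0.3282]), array([ 0.55, -0.59, -5.19]), array([-0.03,  0.14,  0.02]), 0.0154)
```

View pics/c3.png

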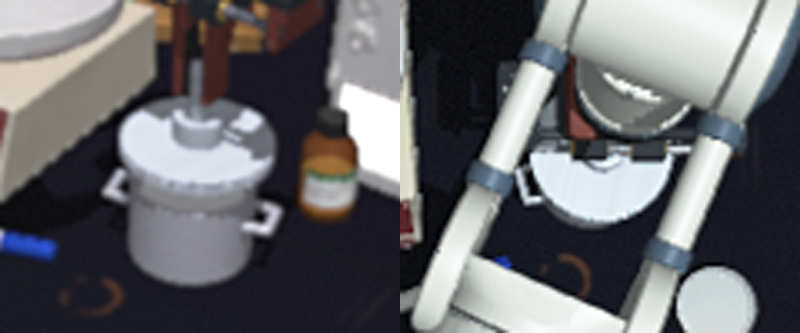

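The scene crop shows the cover spanning x 117–277 and the pot wall 127–252 (scale 3.33). I'll compare these with the projected model.

```bash
python3 - <<'E'
from h import *
from scipy.optimize import least_squares
S=pickle.load(open('pics/scene3.pkl','rb'));a=np.linspace(0,6.28,181)
f=lambda x,y:((x+.5)/3.333-.5+250,(y+.5)/3.333-.5+170)
def ext(c,zr):
    P=np.array([w2px(S,[c[0]+R*np.cos(t),c[1]+R*np.sin(t),z]) for z,R in zr for t in a]);return np.r_[P.min(0),P.max(0)]
def F(e):return (e[0::2]+.5-250+.5)*3.333-.5,(e[1::2]+.5-170)*3.333-.5
for c in([.4935,-.1748],):
    print('cover',F(ext(c,[(.1067,.06),(.0937,.06)])),'pot',F(ext(c,[(.02,.05)])),'potbase',F(ext(c,[(0,.05)])),'1mm y',F(ext([c[0],c[1]+.005],[(0,.05)])),'5mm x',F(ext([c[0]+.005,c[1]],[(0,.05)])))
# automatic: gray profile rows through pot and cover
g=cv2.cvtColor(S['frame'],cv2.COLOR_RGB2GRAY).astype(int)
print(g[243,280:332]);print(g[211,280:338]);print(g[235:262,307])
print('cover e',ext([.4935,-.1748],[(.1067,.06),(.0937,.06)]));
print('pot at z.02',ext([.4935,-.1748],[(.02,.05)]),ext([.4935,-.1748],[(0,.05)]))
E
```

```text
cover (array([119.63355203, 275.5819204 ]), array([ 96.66478744, 197.37090919])) pot (array([130.90888128, 254.97946798]), array([190.70605505, 266.48804299])) potbase (array([130.49940885, 253.33084557]), array([209.85071255, 286.38498669])) 1mm y (array([125.67754963, 248.1996398 ]), array([207.61146946, 283.77664544])) 5mm x (array([134.2578612 , 256.72927274]), array([207.11769517, 283.19292582]))
[ 26  28  26  26  27  25  24  31  62  93 107 114 116 121 124 127 130 131
 133 135 136 138 139 140 140 141 141 141 140 139 140 140 139 139 136 134
 133 132 131 127 124 119 111  99  94  67  30  20  20  18  15  15]
[ 27  27  25  22  22  95 190 229 230 229 229 228 228 228 227 228 228 227
 227 228 227 196 153 136 141 147 153 156 158 160 158 157 155 150 143 130
 125 135 150 162 175 175 140 110 104 106 108 108 109 110 112 104  71  35
  24  25  25  25]
[144 143 141 141 141 143 140 140 141 141 142 142 141 140 139 140 139 139
 142 134  93  42  24  25  27  27  27]
cover e [285.04366998 198.65235147 331.83285941 228.86720948]
pot at z.02 [288.42660704 226.86755327 325.65150554 249.60442334] [288.30375303 232.61152492 325.15686936 255.57410342]
```

The pot sits about 1 mm to the −u side, so I'll correct by (−0.5, +0.7) mm. That is within the play. Next is a guarded descent.

```bash
python3 - <<'E'
from h import *
x,y=.493,-.1741
def st():
    S=r.sense();return S,np.array(S['contact_force'])
r.servo_line([x,y,.328],speed=.02)
b=st()[1]
z=.328;stop=False
for zz in list(np.arange(.318,.2999,-.005))+list(np.arange(.2985,.280,-.001)):
    r.servo_line([x,y,zz],speed=.03); r.wait(.1)
    S,f=st();print(round(S['clock'],2),round(zz,4),round(S['tcp_pos'][2],4),np.round(f,2),np.round(S['torque'],2))
    if f[2]>.0 or abs(f[:2]-b[:2]).max()>5: break
E
```

```text
13.75 0.318 0.3181 [-0.42 -0.11 -5.95] [-0.03  0.11 -0.02]
14.17 0.313 0.3129 [-1.07  0.58 -5.27] [0.03 0.15 0.03]
14.58 0.308 0.3079 [ 0.08  0.49 -4.72] [-0.05  0.11 -0.02]
15.0 0.303 0.303 [-0.01 -1.15 -5.43] [ 0.03  0.18 -0.  ]
15.4 0.2985 0.2985 [-0.86 -0.34 -6.28] [ 0.02  0.13 -0.  ]
15.75 0.2975 0.2975 [ 0.32 -0.04 -6.07] [-0.05  0.08  0.03]
16.1 0.2965 0.2965 [-0.98 -0.04 -5.66] [0.01 0.18 0.04]
16.45 0.2955 0.2959 [-0.76 -0.35 -2.48] [-0.    0.14 -0.01]
16.8 0.2945 0.2945 [ 0.53  0.55 -3.54] [ 0.    0.19 -0.02]
17.15 0.2935 0.2935 [ 0.74  0.22 -3.61] [0.03 0.13 0.05]
17.5 0.2925 0.2925 [-0.04 -0.22 -3.55] [-0.02  0.17  0.05]
17.85 0.2915 0.2915 [ 0.14 -0.32 -3.31] [0.04 0.14 0.01]
18.2 0.2905 0.2905 [ 0.02  0.67 -3.52] [-0.04  0.14  0.03]
18.55 0.2895 0.2902 [-2.29  1.35  3.06] [ 0.17  0.41 -0.04]
```

The cover landed at TCP 0.2963 (2 N taken off) and the inner lid made firm contact at 0.290. That is 6 mm of sink, inside the 3–13 mm range. I'll relieve the push, release, retract and look.

```bash
python3 - <<'E'
from h import *
x,y=.493,-.1741
r.servo_line([x,y,.2899],speed=.02);r.wait(.2);S=r.sense();print(S['tcp_pos'],S['contact_force'])
r.let_go();r.wait(.2);S=r.sense();print(S['opening'],S['contact_force'])
r.servo_line([x,y,.375],speed=.1);r.wait(.1);print(r.sense()['clock'])
s=snap('scene','s4')
a=s['frame'][180:270,265:355,::-1]
cv2.imwrite('pics/c4.png',cv2.resize(a,(600,600),interpolation=cv2.INTER_CUBIC))
E
```

```text
[ 0.49304639 -0.17408239  0.29021877] [-1.73170333  2.4920217   3.47786798]
0.08775986274064956 [-0.30160841 -0.0119088   0.03167315]
21.4833
```

View pics/c4.png

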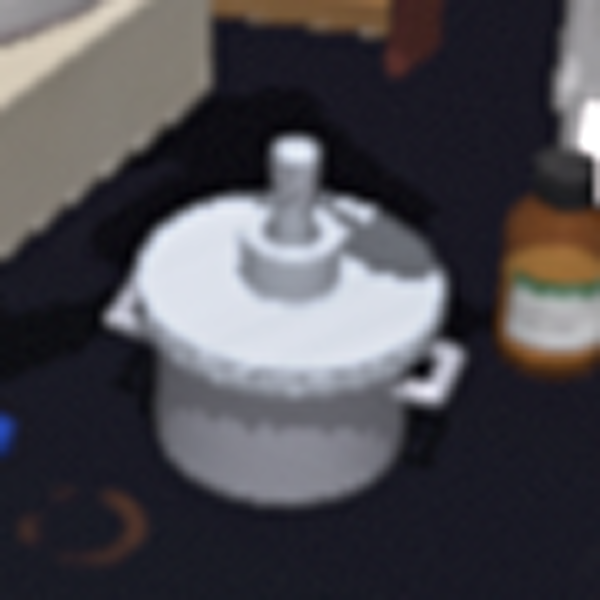

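The cover sits flat and the rod stands upright in the collar: rod top (297,150), collar x 240–343, cover x 135–447, plate bottom edge at about 388. I'll fit the positions.

```bash
python3 - <<'E'
from h import *
from scipy.optimize import least_squares
S=pickle.load(open('pics/s4.pkl','rb'));a=np.linspace(0,6.28,181);k=600/90
f=lambda x,y:((x+.5)/k-.5+265,(y+.5)/k-.5+180)
def ext(c,zr):
    P=np.array([w2px(S,[c[0]+R*np.cos(t),c[1]+R*np.sin(t),z]) for z,R in zr for t in a]);return np.r_[P.min(0),P.max(0)]
def fit(n,m,zr,g=[.493,-.174]):
    m=np.r_[f(*m[:2]),f(*m[2:])];q=least_squares(lambda c:ext(c,zr)-m,g);print(n,np.round(q.x,4),np.round(q.fun,2))
fit('cover',[135,190,447,392],[(.075,.06),(.062,.06)])
fit('rodtop',[271,134,323,172],[(.1335,.008)])
fit('collar',[240,212,343,300],[(.097,.02),(.075,.02)])
fit('potbase-ish',[156,380,407,505],[(.0,.05)])
for n,c,zr in(('cover',[.493,-.174],[(.075,.06),(.062,.06)]),('rod',[.493,-.174],[(.1335,.008)]),('collar',[.493,-.174],[(.097,.02),(.075,.02)])):
    e=ext(c,zr);print(n,np.round([(e[0]-264.5)*k,(e[1]-179.5)*k,(e[2]-264.5)*k,(e[3]-179.5)*k]))
E
```

```text
cover [ 0.4959 -0.1741] [ 0.44 -0.08 -0.43  0.13]
rodtop [ 0.4926 -0.1762] [ 0.74  1.18 -0.74 -1.13]
collar [ 0.4929 -0.1758] [-0.16 -1.32  0.16  1.21]
potbase-ish [ 0.4876 -0.1792] [ 0.29 -2.39 -0.29  2.08]
cover [134. 193. 440. 397.]
rod [272. 140. 314. 162.]
collar [236. 202. 341. 307.]
```

Rod and collar agree to about 1 mm. Next I'll grip the collar with the tips 3.5 mm above the plate, then lift slowly and check the weight.

```bash
python3 - <<'E'
from h import *
P=lambda l:print(l,(lambda S:(round(S['clock'],2),np.round(S['tcp_pos'],4),np.round(S['contact_force'],2),np.round(S['torque'],2),round(S['opening'],4),S['gripper_force']))(r.sense()))
x,y=.4938,-.1741
r.servo_line([x,y,.375],speed=.02)
r.servo_line([x,y,.2605],speed=.06);r.wait(.3);P('down')
r.grab(25);r.wait(.2);P('grip')
ok=True
for z in(.2625,.2655,.2705):
    r.servo_line([x,y,z],speed=.02);r.wait(.2);P('lift')
snap('scene','s5')
f=np.mean([(r.wait(.05),r.sense()['contact_force'])[1] for _ in range(6)],0);print(f)
E
```

```text
down (24.14, array([ 0.4938, -0.1741,  0.2606]), array([-0.69,  0.48, -0.22]), array([0.02, 0.11, 0.02]), 0.0879, 0.0)
grip (25.15, array([ 0.4938, -0.1741,  0.2605]), array([ 0.13, -0.1 ,  0.27]), array([ 0.05,  0.1 , -0.07]), 0.04, 24.999889475293458)
lift (25.6, array([ 0.4937, -0.1741,  0.2623]), array([ 0.14, -0.3 , -1.02]), array([-0.06,  0.2 ,  0.  ]), 0.0398, 24.999763641972095)
lift (26.1, array([ 0.4938, -0.1741,  0.2655]), array([ 0.56,  0.06, -3.02]), array([0.  , 0.13, 0.03]), 0.0401, 24.999746459070593)
lift (26.7, array([ 0.4938, -0.1741,  0.2704]), array([-0.05,  0.87, -2.81]), array([-0.03,  0.19, -0.01]), 0.0395, 24.999593070242554)
[ 0.0993138  -0.10811016 -2.10685734]
```

The load is 2.1 N, which is the cover alone. I'll go on straight up.

```bash
python3 - <<'E'
from h import *
x,y=.4938,-.1741
for z in(.30,.34,.395):
    r.servo_line([x,y,z],speed=.05);S=r.sense();print(S['clock'],np.round(S['tcp_pos'],4),np.round(S['contact_force'],2))
r.wait(.3);s=snap('scene','s6');print(r.sense()['opening'],r.sense()['orientation'])
cv2.imwrite('pics/c6.png',cv2.resize(s['frame'][130:270,250:400,::-1],(600,560),interpolation=cv2.INTER_CUBIC))
E
```

```text
27.7917 [ 0.4938 -0.1741  0.2999] [-0.46 -0.83 -3.15]
28.7417 [ 0.4938 -0.1741  0.3395] [ 0.43  0.51 -1.38]
29.9917 [ 0.4938 -0.1741  0.3945] [-0.84 -0.35 -3.17]
0.03997589136958116 [-1.79993576e+02  1.06098780e-02 -2.06605336e-03]
```

View pics/c6.png

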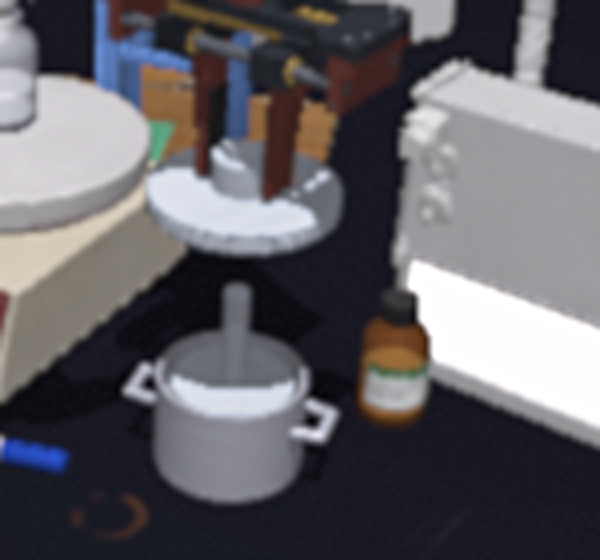

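The cover is held level about 6 cm above the rod tip at (237,290). The inner lid lies flat in the pot, and the pot and bottle have not moved.

```bash
python3 -c "
from station import r
print(r.hand_in())"
```

```text
the job is handed in; nothing more can be done
None
```

The job is done and handed in at about 30 s: the inner lid lies on the discs in the pot, and the gripper holds the cover level about 6 cm above the tip of the rod.

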